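# Lay the standing medicine carton down in its tray

### The job

The medicine carton with the green band still stands on end in the carrier tray. Without lifting it, push it over so that it lies flat along its lane with its green-banded top toward the orange-marked end of the tray, then push it along the lane until its top is up against that end. Leave the other things where they are.

Things in the scene. Friction and masses are not known exactly. Their poses are not given: they have to be found in the camera images.
- tray: Grey open tray, fixed, 352 x 258 x 26 mm. Origin: centre of its underside; x along it to the orange-marked end, z up. Walls and floor 6 mm thick: inner end faces at x = -170 and +170 mm, floor at z = 6 mm. A 22 mm high divider along y = 0 leaves two lanes 120 mm wide, centred on y = +63 and -63 mm. A wire carrying bail, 18 mm up, reaches 19 mm beyond each end.
- carton: White carton, broad green band near its top, 60 (x) x 100 (y) x 200 mm (z), about 0.35 kg, balance point 100 mm up. Origin: centre of its foot; z from foot to top. Starts upright in either lane, near mid-lane, centre 47 to 63 mm from the unmarked end, its wide faces across the lane. Leaned over some 17 degrees it falls by itself.
- carton_top (a point): Centre of the carton's top end, 200 mm from its foot.
- roll: White plaster roll, 50 mm diameter, 25 mm high, lying flat in the tray's other lane, beside the carton; origin: centre of its underside. Not to be disturbed.
- jar: White round jar with white cap, 68 mm diameter, 130 mm high, standing on the worktop to the left; origin: centre of its underside. Not to be disturbed.
- book: Blue notebook, 210 x 152 x 14 mm, lying on the worktop to the left; origin: about the centre of its underside. Not to be disturbed.
Things that resemble listed ones, but are neither listed nor needed, are in the scene too. Leave any purple or yellow look-alike of the carton alone.

How it is judged (in metres and radians):
At the end, for the whole second after the job is handed in: The carton lies flat at rest on the floor of its lane, along it within 0.25 rad, top towards the orange-marked end and no more than 12 mm from that end's inner face; the plaster roll, jar and notebook are within 30 mm of where they started (angle between the z axis of carton and the x axis of tray, either way round below 0.25 rad and x of carton_top in the frame of tray between 0.158 and 0.176 m and z of each of carton_top, carton in the frame of tray below 0.05 m and y of carton in the frame of tray between -0.1 and 0.1 m and linear speed of carton below 0.02 m/s and distance of each of roll, jar, book from where it was at the start of the episode below 0.03 m); the robot touches nothing.
It fails at once if the carton is lifted: its foot's centre rises more than 100 mm above the worktop (height (world z) of carton above 0.1 m).
It fails at once if the plaster roll, the jar or the notebook is shifted by more than 30 mm (distance of any of roll, jar, book from where it was at the start of the episode above 0.03 m).
It also fails if it takes over 43 s, if anything falls off the work surface, if the arm or the gripper's body presses on something with over 40 N, if the wrist force passes 120 N, or if a joint passes its speed limit or range.

### The arm

A 6-joint arm with a two-finger parallel gripper is mounted at the origin on a cart in front of the work surface, level with it; the furniture and walls round the work are solid. World frame = base frame: x ahead of the robot, y to its left, z up, the work surface at z = 0. Lengths are in m, angles in degrees, forces in N, time in s.
With the tool pointing down it reaches from about 0.275 to 0.85 m from the base axis. Payload 5.2 kg.
Tool frame: the origin (TCP) lies at the very end of the fingers, on their centre line; the grasp point (between the pads) lies r.grasp_offset behind it (r.grasp_offset is the distance from the TCP to the grasp point, in m); z points along the fingers, y is the line along which they close (so a half turn about z gives the same grasp; the last joint's range is limited). The gripper opens to 85 mm and grips with 20 to 120 N. Pads are 22 mm wide; open, the fingers measure 114 mm over their backs; the gripper's body (76 mm by 85 mm) begins 54 mm behind the grasp point. The pads swing forward as they close: fully open they stand 13 mm farther back than shut.
Start: joints at [-80.604, 14.817, 87.949, -0, 77.235, -11.62], TCP at [0.197, -0.513, 0.231] pointing down, gripper open.
Joint ranges: [-179.93, 179.93], [-52.35, 119.4], [10.71, 147.94], [-69.91, 249.91], [12.55, 155.21], [-178.61, 178.61]. Speed limits (degrees/s): [147.25, 147.25, 180, 180, 180, 180].

### API

Orientations are given as a 3x3 rotation matrix whose columns are the frame's x, y, z axes.
In Python, from workcell import r, viewer gives the robot as it stands. The module is installed in compiled form; this text tells all that it offers.
- The arm moves only by the tool send_rows, never from a script. Its argument "series" is text: rows parted by semicolons, each of 7 numbers parted by spaces: the turn, a rotation vector about the tool's x, y, z in rad, then the shift along the tool's x, y, z in cm, then the opening, from 0 (shut) to 1 (fully open). A call has 1 to 8 rows; each row is the pose to reach, as a shift and turn from the pose commanded when the call began, along the tool's axes at that moment; what a row does not reach only later rows make up. A row lasts 1/12 s, in which the tool goes at most 41.7 mm and 7.16 degrees, less where a joint would pass 70% of its speed; a pose out of reach is approached as far as the arm can. A call with a gripper value outside its range is refused whole. The fingers move at their own pace and stop on an object; "newtons" is the grip in N (left out, the last holds). Time passes only in rows, so rows that repeat a pose let the fingers close. It gives the time, the measured TCP pose, the force, the opening and the grip force at its end, in the units of the state.
- r.get_obs(): the state, without advancing time (a new reading comes with each control period).
- viewer.read_camera(name): name is "scene" or "top" or "wrist"; returns a dict with "color" (480x640x3 uint8, red, green, blue), "fx", "fy", "cx", "cy" (pixels), "distortion" ([k1, k2, p1, p2, k3] as OpenCV has them; the pictures are not rectified), "rvec" (rotation vector, rad) and "tvec" (3), from world to camera coordinates, as OpenCV has them. Camera axes: x right, y down, z forward; pixel columns grow to the right and rows downward; lengths in m; the calibration is good to about 2 mm. A picture is of the moment at which its call begins. There is no depth.
- r.hand_in(): hands the job in; it is judged then, once.
Trained networks look in a picture, given as the dict that the camera call returned (one of the last four; its "shot" number tells which), for a name from the list of things; names that differ only in an ending like _2 or _b are one class to them, and where a whole thing is asked for, a point or a joint stands for the part that bears it (a point fixed in the world has none). Each returns a list of dicts, best first, with "score" (0 to 1); they miss things now and then, are a little off and sometimes report something else, mostly with a low value. They report only what shows in the picture. A call takes as long as a camera call. They do not tell look-alikes from the thing itself.
- viewer.regions_of(picture, query): "mask" (480x640 bool, what is visible of it) and "point" ([row, column] in pixels, amid what is visible of it).
The state is a dict: "clock": time; "q": joint angles; "joint_vel": joint speeds; "joint_torque": joint torques, N m; "eef_pos": TCP position; "eef_rot": TCP orientation; "ft_force": force on the tool from outside, world axes, zero at the start; "wrist_torque": the same for the moment, N m; "grip_width": finger opening in m; "grasp_force": force on a finger pad.
Only numpy, scipy, OpenCV 4.12 (cv2) and the standard library are available. Lean on these libraries where they do the work, as an engineer would, in place of code of your own. Each camera call takes 0.05 s, during which the arm holds its last target. There are 200 camera calls.

## Working session

There is one attempt and no reset: what is moved stays moved. The work goes in short steps, Python scripts to look and compute and a tool call to move; the robot and the scene stay as the last step left them, time stands still between calls to the robot, and variables do not carry over. Pictures are saved under pics/ and viewed, at most 10 in all, crops included, and the job is handed in when it is done.

Besides the shell and the picture viewer there is one more tool, called by a JSON object that holds its "op" and its "data", one argument or row to a line. send_rows: Moves the arm, as the interface text tells. Its arguments: {"type":"object","properties":{"series":{"type":"string"},"newtons":{"type":"number"}},"required":["series"]}

```bash
mkdir -p pics
cat > h.py <<'E'
import numpy as np, cv2
from workcell import r, viewer
def cam(n,f=None):
    p=viewer.read_camera(n)
    if f: cv2.imwrite('pics/'+f,p['color'][:,:,::-1])
    return p
def KD(p): return np.array([[p['fx'],0,p['cx']],[0,p['fy'],p['cy']],[0,0,1.]]),np.array(p['distortion'],float)
def atz(p,uv,z):
    K,D=KD(p);R=cv2.Rodrigues(np.array(p['rvec'],float))[0];t=np.array(p['tvec'],float).ravel()
    u=cv2.undistortPoints(np.array(uv,float).reshape(-1,1,2),K,D).reshape(-1,2)
    d=np.c_[u,np.ones(len(u))]@R; c=-R.T@t
    return c+d*((z-c[2])/d[:,2])[:,None]
def proj(p,X):
    K,D=KD(p);return cv2.projectPoints(np.array(X,float).reshape(-1,1,3),np.array(p['rvec'],float),np.array(p['tvec'],float),K,D)[0].reshape(-1,2)
E
python3 - <<'E'
from h import *
a=cam('scene');b=cam('top')
cv2.imwrite('pics/a.png',a['color'][:,:,::-1]);cv2.imwrite('pics/b.png',b['color'][:,:,::-1])
for n,p in(('scene',a),('top',b)):
    R=cv2.Rodrigues(np.array(p['rvec'],float))[0];print(n,-R.T@np.array(p['tvec'],float).ravel())
    for q in('carton','tray','roll','jar','book'):
        print(n,q,[(round(d['score'],2),np.round(d['point']).tolist()) for d in viewer.regions_of(p,q)][:4])
o=r.get_obs();print(o['clock'],o['eef_pos'],o['eef_rot'],r.grasp_offset)
E
```

```text
scene [-0.22860052  1.04947791  0.9776695 ]
scene carton [(0.93, [264.0, 294.0]), (0.84, [172.0, 402.0]), (0.68, [225.0, 253.0]), (0.6, [281.0, 368.0])]
scene tray [(0.73, [218.0, 356.0])]
scene roll [(0.61, [190.0, 356.0])]
scene jar [(0.78, [282.0, 199.0])]
scene book [(0.94, [385.0, 251.0])]
top [-0.17090818  0.57397949  1.33479077]
top carton [(0.8, [172.0, 450.0]), (0.79, [189.0, 286.0]), (0.77, [249.0, 297.0]), (0.75, [292.0, 349.0])]
top tray [(0.97, [213.0, 390.0])]
top roll [(0.82, [170.0, 406.0])]
top jar [(0.85, [236.0, 222.0])]
top book [(0.65, [345.0, 224.0])]
0.6 [ 0.19726978 -0.51341592  0.2313193 ] [[ 9.33483777e-01  3.58619628e-01  1.86514130e-05]
 [ 3.58619628e-01 -9.33483777e-01 -2.60088372e-05]
 [ 8.08351191e-06  3.09675903e-05 -9.99999999e-01]] 0.0187
```

View pics/a.png

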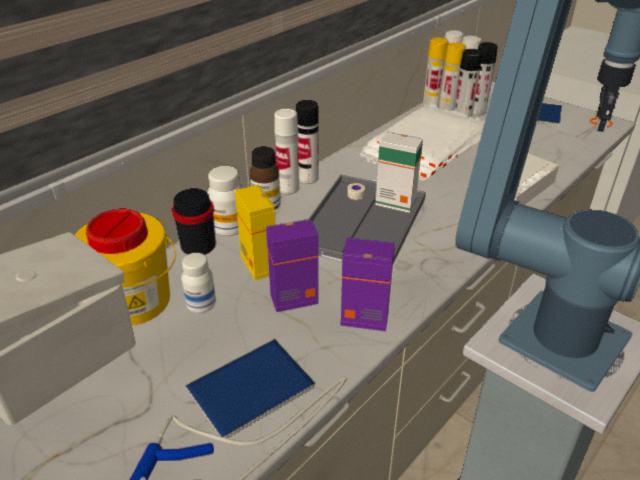

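View pics/b.png

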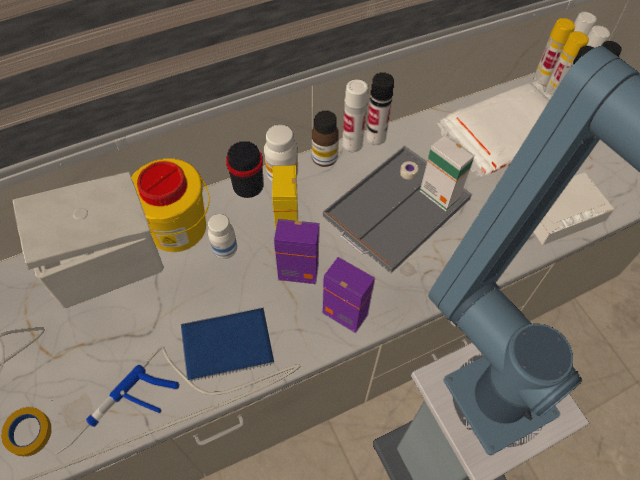

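The pictures show four things shaped like the carton: white with a green band at scene (col 402, row 172) / top (450,172), purple at scene (294,264) and (368,281), and yellow at scene (253,225). I choose the white one with the green band and will check it in a close crop.

Run:
```python
from h import *
b=cam('top');a=cam('scene')
c=cv2.resize(b['color'][125:285,310:490],None,fx=4,fy=4,interpolation=cv2.INTER_CUBIC)[:600]
d=viewer.regions_of(b,'tray')[0]['mask']
h=cv2.convexHull(np.argwhere(d)[:,::-1].astype(np.int32));
print('hull',cv2.approxPolyDP(h,4,True).reshape(-1,2).tolist())
cv2.imwrite('pics/c.png',c[:,:,::-1])
for p,pt in((b,(172,450)),(a,(172,402))):
    for q in viewer.regions_of(p,'carton'):
        if abs(q['point'][0]-pt[0])+abs(q['point'][1]-pt[1])<20:
            h=cv2.convexHull(np.argwhere(q['mask'])[:,::-1].astype(np.int32));print('carton',cv2.approxPolyDP(h,3,True).reshape(-1,2).tolist())
```

```text
hull [[470, 194], [392, 272], [352, 246], [323, 215], [403, 147]]
carton [[473, 155], [459, 198], [445, 210], [421, 192], [430, 147], [442, 137], [449, 136]]
carton [[421, 138], [416, 197], [411, 209], [404, 211], [378, 204], [381, 139], [387, 132]]
```

View pics/c.png

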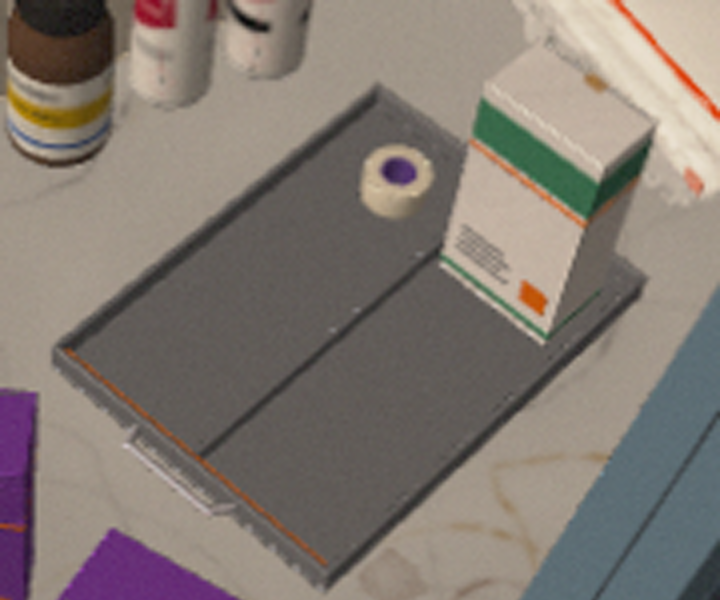

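The close crop shows the white, green-banded carton at the right end of the tray, near (450,172). The orange-marked end runs along the edge (325,213)-(391,268), and the roll is in the far lane at (408,170). The choice is confirmed, so next I fit the poses.

```bash
cat > fit.py <<'E'
from h import *
from scipy.optimize import least_squares
b=cam('top')
uv=np.array([[404,145.5],[323.8,213],[391.3,270.5],[471.5,195.5]])
W=atz(b,uv,.026)
o=W.mean(0)[:2]; x=(W[1]+W[2]-W[0]-W[3])[:2]; 
loc=np.array([[-.176,-.129],[.176,-.129],[.176,.129],[-.176,.129]])
# orientation: image back corner -> which y sign? y = z cross x
yv=np.array([-x[1],x[0]])/np.linalg.norm(x); s=np.sign((W[0][:2]-o)@yv)
loc=np.array([[-.176,.129*s],[.176,.129*s],[.176,-.129*s],[-.176,-.129*s]])
def T(p,L,z): c,s_=np.cos(p[2]),np.sin(p[2]); return np.c_[p[0]+c*L[:,0]-s_*L[:,1],p[1]+s_*L[:,0]+c*L[:,1],np.broadcast_to(z,len(L))]
f=lambda p:(proj(b,T(p,loc,.026))-uv).ravel()
t=least_squares(f,[*o,np.arctan2(x[1],x[0])]);print('tray',t.x,np.degrees(t.x[2]),'s',s,'res',t.fun.round(1), 'edges',np.linalg.norm(W-np.roll(W,1,0),axis=1).round(3))
cu=np.array([[431.3,149.3],[460.3,168.3],[473.8,156.3],[446.3,136.3],[420.3,190.5],[446.8,210.5]])
# order: front(+x) faces far(s) , near(-s), back near, back far
C=np.array([[.03,.05*s],[.03,-.05*s],[-.03,-.05*s],[-.03,.05*s],[.03,.05*s],[.03,-.05*s]]);z=np.array([.206]*4+[.006]*2)
g=lambda p:(proj(b,T(p,C,z))-cu).ravel()
q=least_squares(g,[*atz(b,cu[:4],.206).mean(0)[:2],t.x[2]]);print('carton',q.x,np.degrees(q.x[2]),'res',q.fun.round(1))
c,s_=np.cos(t.x[2]),np.sin(t.x[2]);d=q.x[:2]-t.x[:2];print('in tray',c*d[0]+s_*d[1],-s_*d[0]+c*d[1])
E
python3 fit.py
```

```text
tray [ 0.58320442 -0.04734482  1.91117583] 109.50230896419644 s -1.0 res [ 0.2  0.8 -1.5 -0.4  0.7 -0.1  0.7 -0.4] edges [0.26  0.352 0.253 0.351]
carton [ 0.56661211 -0.17710719  1.89353769] 108.49171819971137 res [-0.  -2.7  0.8 -0.1  1.4 -0.2 -0.7 -1.2 -0.8  1.9 -0.8  2.3]
in tray -0.11677839739665996 0.058960879402669565
```

{"op": "send_rows", "data": {
  "series": "0 0 -0.1 3 -0.5 0 0.5; 0 0 -0.2 6 -1 0 0.5; 0 0 -0.3 9 -2 0 0.5; 0 0 -0.4 12 -2.5 0 0.5; 0 0 -0.5 15 -3 0 0.5; 0 0 -0.6 18 -4 0 0.5; 0 0 -0.7 21 -4.5 0 0.5; 0 0 -0.8 24 -5 0 0.5"
}}

```text
clock: 1.57
eef_pos: [0.4045, -0.3796, 0.2315]
eef_rot: [[0.389, 0.921, 0.0], [0.921, -0.389, -0.0], [-0.0, 0.0, -1.0]]
ft_force: [0.7, -1.2, 0.8]
grip_width: 0.0426
grasp_force: 0.0
```

```bash
cat > go.py <<'E'
# needed move in tool axes: tray target (x,y), z, tool x along tray x
from h import *
import sys
t=np.array([.5832,-.0473]);th=np.radians(109.5);Rt=np.array([[np.cos(th),-np.sin(th)],[np.sin(th),np.cos(th)]])
o=r.get_obs();P=np.array(o['eef_pos']);R=np.array(o['eef_rot'])
x,y,z=map(float,sys.argv[1:4]);g=np.r_[t+Rt@[x,y],z]
G=np.array([[np.cos(th),np.sin(th),0],[np.sin(th),-np.cos(th),0],[0,0,-1]])
print('t',o['clock'],'tray xy',(Rt.T@(P[:2]-t)).round(4),'z',P[2].round(4),'F',np.round(o['ft_force'],1))
print('rot',cv2.Rodrigues(R.T@G)[0].ravel().round(3),'shift cm',(R.T@(g-P)*100).round(2))
E
python3 go.py -0.205 0.059 0.231
```

```text
t 1.5667 tray xy [-0.2536  0.2794] z 0.2315 F [ 0.7 -1.2  0.8]
rot [ 0.     0.    -0.739] shift cm [18.44 13.01  0.05]
```

{"op": "send_rows", "data": {
  "series": "0 0 -0.1 2.3 1.6 0 0.5; 0 0 -0.2 4.6 3.2 0 0.5; 0 0 -0.3 7 5 0 0.5; 0 0 -0.4 9.3 6.5 0 0.5; 0 0 -0.5 11.5 8 0 0.5; 0 0 -0.6 14 9.8 0 0.5; 0 0 -0.7 17 11.5 0 0.5; 0 0 -0.74 18 13 0 0.5"
}}

```text
clock: 2.23
eef_pos: [0.5959, -0.2627, 0.2313]
eef_rot: [[-0.337, 0.942, 0.001], [0.942, 0.337, 0.002], [0.001, 0.001, -1.0]]
ft_force: [0.1, -1.2, 0.7]
grip_width: 0.0425
grasp_force: 0.0
```

{"op": "send_rows", "data": {
  "series": "0 0 0 0 0 0 0.5; 0 0 0 0 0 2 0.5; 0 0 0 0 0 4 0.5; 0 0 0 0 0 6 0.5; 0 0 0 0 0 7.5 0.5; 0 0 0 0 0 7.5 0.5; 0 0 0 0 0 7.5 0.5"
}}

```text
clock: 2.82
eef_pos: [0.5927, -0.2664, 0.1556]
eef_rot: [[-0.329, 0.944, -0.002], [0.944, 0.329, 0.001], [0.002, -0.002, -1.0]]
ft_force: [0.8, -0.7, -0.1]
grip_width: 0.0427
grasp_force: 0.0
```

```bash
python3 go.py -0.158 0.059 0.155; python3 -c "
from h import *
cam('top','d.png')"
```

```text
t 2.8167 tray xy [-0.2097  0.0642] z 0.1556 F [ 0.8 -0.7 -0.1]
rot [-0.002 -0.002 -0.005] shift cm [5.17 0.49 0.07]
```

View pics/d.png

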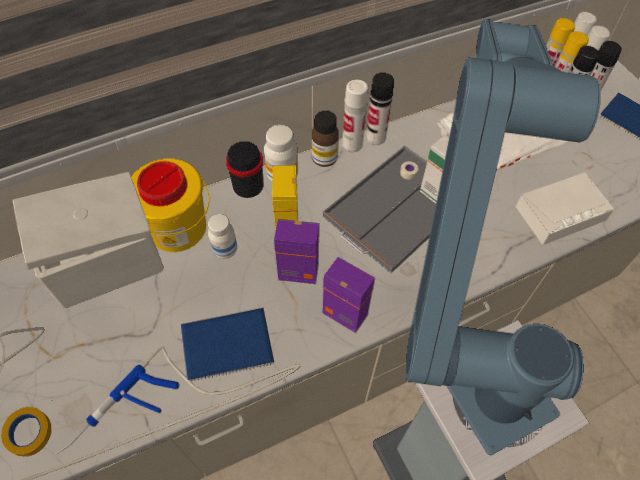

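The carton still stands at (437,165), mostly hidden behind the arm. The fingers are behind it, so I push.

{"op": "send_rows", "data": {
  "series": "0 0 0 2 0.2 0 0.5; 0 0 0 4 0.4 0 0.5; 0 0 0 4.8 0.4 0 0.5; 0 0 0 5.5 0.4 0 0.5; 0 0 0 6.2 0.4 0 0.5; 0 0 0 6.9 0.4 0 0.5; 0 0 0 7.6 0.4 0 0.5; 0 0 0 8.3 0.4 0 0.5"
}}

```text
clock: 3.53
eef_pos: [0.57, -0.1864, 0.1564]
eef_rot: [[-0.329, 0.944, 0.0], [0.944, 0.329, -0.0], [-0.0, 0.0, -1.0]]
ft_force: [-0.6, 0.2, 1.0]
grip_width: 0.0427
grasp_force: 0.1
```

```bash
python3 go.py -0.10 0.059 0.155; python3 -c "
from h import *
cam('scene','e.png')"
```

```text
t 3.5333 tray xy [-0.1267  0.0589] z 0.1564 F [-0.6  0.2  1. ]
rot [ 0.     0.    -0.005] shift cm [ 2.67 -0.02  0.14]
```

View pics/e.png

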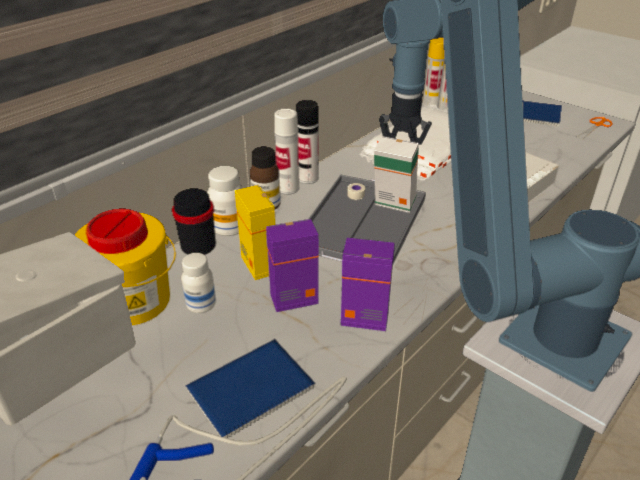

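The carton is leaning forward at (397,170) and its foot has stayed put. I keep pushing until it falls.

{"op": "send_rows", "data": {
  "series": "0 0 0 0.7 0 0 0.5; 0 0 0 1.4 0 0 0.5; 0 0 0 2.1 0 0 0.5; 0 0 0 2.8 0 0 0.5; 0 0 0 3.5 0 0 0.5; 0 0 0 4 0 0 0.5; 0 0 0 4 0 0 0.5; 0 0 0 4 0 0 0.5"
}}

```text
clock: 4.25
eef_pos: [0.5569, -0.1485, 0.1564]
eef_rot: [[-0.33, 0.944, 0.0], [0.944, 0.33, -0.0], [-0.0, 0.0, -1.0]]
ft_force: [0.2, -0.4, -0.3]
grip_width: 0.0429
grasp_force: 0.0
```

```bash
python3 go.py -0.14 0.059 0.155; python3 -c "
from h import *
cam('scene','f.png')"
```

```text
t 4.25 tray xy [-0.0866  0.0586] z 0.1564 F [ 0.2 -0.4 -0.3]
rot [ 0.     0.    -0.004] shift cm [-5.34 -0.02  0.14]
```

View pics/f.png

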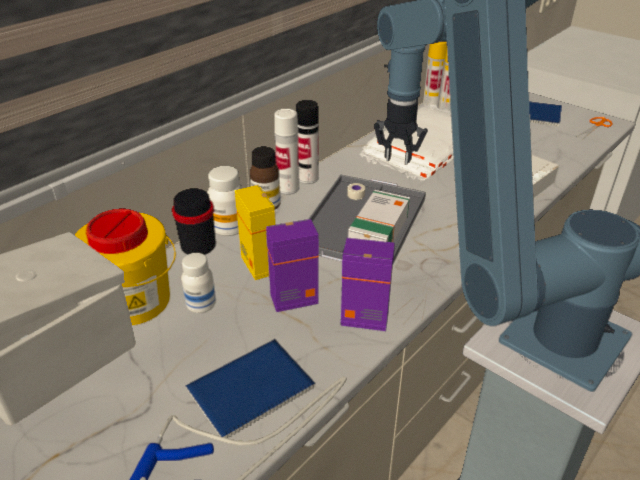

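The carton lies flat with its top toward the orange end. It runs from about (372,192) at the foot to (372,245) at the top. Next I measure the upper edge of the foot and the top.

```bash
cat > m.py <<'E'
from h import *
t=np.array([.5832,-.0473]);th=np.radians(109.5);Rt=np.array([[np.cos(th),-np.sin(th)],[np.sin(th),np.cos(th)]])
for n in('scene','top'):
    p=cam(n)
    f=lambda xy,z=.006: proj(p,np.r_[t+Rt@xy,z])[0]
    for q in viewer.regions_of(p,'carton'):
        u=q['point'][::-1]
        w=(Rt.T@(atz(p,[u],.066)[0][:2]-t))
        if abs(w[0])<.18 and abs(w[1]-.063)<.06:
            h=cv2.approxPolyDP(cv2.convexHull(np.argwhere(q['mask'])[:,::-1].astype(np.int32)),3,True).reshape(-1,2)
            L=((atz(p,h,.066)[:,:2]-t)@Rt).round(3)
            print(n,round(q['score'],2),[(a.tolist(),b.tolist()) for a,b in zip(h,L)])
E
python3 m.py
```

```text
scene 0.81 [([409, 199], [-0.064, 0.105]), ([407, 215], [0.01, 0.12]), ([393, 240], [0.125, 0.118]), ([348, 236], [0.151, 0.011]), ([375, 190], [-0.073, 0.008])]
top 0.78 [([430, 190], [-0.074, 0.046]), ([425, 228], [0.036, 0.117]), ([402, 251], [0.134, 0.121]), ([394, 254], [0.156, 0.112]), ([370, 233], [0.153, 0.025]), ([371, 222], [0.125, 0.003]), ([416, 183], [-0.064, 0.003])]
```

{"op": "send_rows", "data": {
  "series": "0 0 0 -2 0 0 0.5; 0 0 0 -4 0 0 0.5; 0 0 0 -4 0 2 0.5; 0 0 0 -4 0 4.5 0.5; 0 0 0 -4 0 7 0.5; 0 0 0 -4 0 9.5 0.5; 0 0 0 -4 0 12 0.5; 0 0 0 -4 0 12 0.5"
}}

```text
clock: 5.17
eef_pos: [0.5667, -0.1852, 0.0313]
eef_rot: [[-0.329, 0.944, -0.008], [0.944, 0.329, 0.004], [0.007, -0.006, -1.0]]
ft_force: [-0.4, 0.2, 0.1]
grip_width: 0.0425
grasp_force: 0.0
```

{"op": "send_rows", "data": {
  "series": "0 0 0 2 0 0 0.5; 0 0 0 3.5 0 0 0.5; 0 0 0 4.2 0 0 0.5; 0 0 0 4.8 0 0 0.5; 0 0 0 5.4 0 0 0.5; 0 0 0 6 0 0 0.5; 0 0 0 6.5 0 0 0.5; 0 0 0 6.5 0 0 0.5"
}}

```text
clock: 5.83
eef_pos: [0.5487, -0.1245, 0.0368]
eef_rot: [[-0.33, 0.944, 0.001], [0.944, 0.33, 0.0], [-0.0, 0.001, -1.0]]
ft_force: [-0.8, 0.8, -0.1]
grip_width: 0.0425
grasp_force: 0.0
```

```bash
python3 go.py -0.041 0.06 0.036; python3 m.py
```

```text
t 5.8333 tray xy [-0.0613  0.0583] z 0.0368 F [-0.8  0.8 -0.1]
rot [ 0.001  0.    -0.004] shift cm [ 2.03 -0.18  0.08]
scene 0.81 [([406, 202], [-0.047, 0.102]), ([405, 220], [0.033, 0.122]), ([394, 241], [0.128, 0.121]), ([346, 237], [0.156, 0.008]), ([371, 195], [-0.045, 0.006])]
top 0.61 [([420, 193], [-0.045, 0.033]), ([416, 237], [0.075, 0.119]), ([389, 260], [0.179, 0.115]), ([364, 239], [0.178, 0.027]), ([365, 229], [0.153, 0.007]), ([412, 188], [-0.043, 0.006])]
```

{"op": "send_rows", "data": {
  "series": "0 0 0 0.4 0 0 0.5; 0 0 0 0.8 0 0 0.5; 0 0 0 1.1 0 0 0.5; 0 0 0 1.3 0 0 0.5; 0 0 0 1.4 0 0 0.5; 0 0 0 1.5 0 0 0.5; 0 0 0 1.5 0 0 0.5"
}}

```text
clock: 6.62
eef_pos: [0.5435, -0.1107, 0.0363]
eef_rot: [[-0.33, 0.944, -0.0], [0.944, 0.33, 0.0], [0.0, -0.0, -1.0]]
ft_force: [-0.9, 0.0, 0.2]
grip_width: 0.0426
grasp_force: 0.0
```

{"op": "send_rows", "data": {
  "series": "0 0 0 0.1 0 0 0.5; 0 0 0 0.2 0 0 0.5; 0 0 0 0.2 0 0 0.5"
}}

```text
clock: 6.87
eef_pos: [0.543, -0.109, 0.0363]
eef_rot: [[-0.33, 0.944, 0.0], [0.944, 0.33, 0.0], [0.0, 0.0, -1.0]]
ft_force: [1.0, -1.4, -0.5]
grip_width: 0.0426
grasp_force: 0.4
```

{"op": "send_rows", "data": {
  "series": "0 0 0 0.1 0 0 0.5; 0 0 0 0.2 0 0 0.5; 0 0 0 0.2 0 0 0.5"
}}

```text
clock: 7.12
eef_pos: [0.5428, -0.1077, 0.0365]
eef_rot: [[-0.33, 0.944, 0.001], [0.944, 0.33, -0.001], [-0.001, 0.001, -1.0]]
ft_force: [1.7, -2.8, -0.8]
grip_width: 0.0426
grasp_force: 1.6
```

```bash
python3 go.py -0.041 0.06 0.036; python3 m.py
```

```text
t 7.1167 tray xy [-0.0434  0.0582] z 0.0365 F [ 1.7 -2.8 -0.8]
rot [ 0.001  0.001 -0.004] shift cm [ 0.24 -0.18  0.05]
scene 0.55 [([404, 205], [-0.032, 0.101]), ([403, 224], [0.052, 0.122]), ([394, 241], [0.128, 0.121]), ([344, 239], [0.166, 0.006]), ([369, 199], [-0.025, 0.007])]
top 0.87 [([417, 197], [-0.028, 0.036]), ([414, 240], [0.086, 0.121]), ([388, 262], [0.185, 0.117]), ([361, 240], [0.186, 0.023]), ([362, 231], [0.163, 0.006]), ([408, 191], [-0.026, 0.005])]
```

{"op": "send_rows", "data": {
  "series": "0 0 0 0.15 0 0 0.5; 0 0 0 0.3 0 0 0.5; 0 0 0 0.3 0 0 0.5"
}}

```text
clock: 7.57
eef_pos: [0.5432, -0.1073, 0.0374]
eef_rot: [[-0.331, 0.944, 0.004], [0.944, 0.331, -0.005], [-0.006, 0.002, -1.0]]
ft_force: [2.8, -12.0, -0.2]
grip_width: 0.0427
grasp_force: 5.9
```

{"op": "send_rows", "data": {
  "series": "0 0 0 0.15 0 0 0.5; 0 0 0 0.3 0 0 0.5; 0 0 0 0.3 0 0 0.5"
}}

```text
clock: 7.82
eef_pos: [0.5434, -0.1071, 0.0383]
eef_rot: [[-0.331, 0.943, 0.007], [0.943, 0.331, -0.009], [-0.011, 0.003, -1.0]]
ft_force: [1.2, -21.1, 0.9]
grip_width: 0.0427
grasp_force: 9.9
```

Up against the end: the force is rising and the carton has stopped moving. I back off, rise and check.

{"op": "send_rows", "data": {
  "series": "0 0 0 -1 0 0 0.5; 0 0 0 -3 0 0 0.5; 0 0 0 -4 0 0 0.5; 0 0 0 -4 0 -3 0.5; 0 0 0 -4 0 -6 0.5; 0 0 0 -4 0 -9 0.5; 0 0 0 -4 0 -12 0.5; 0 0 0 -4 0 -12 0.5"
}}

```text
clock: 8.48
eef_pos: [0.5565, -0.1402, 0.1625]
eef_rot: [[-0.33, 0.944, 0.009], [0.944, 0.33, -0.003], [-0.006, 0.007, -1.0]]
ft_force: [1.0, -0.1, 0.4]
grip_width: 0.0429
grasp_force: 0.0
```

```bash
python3 m.py; python3 -c "
from h import *
b=cam('top')
cv2.imwrite('pics/g.png',cv2.resize(b['color'][125:285,310:490],None,fx=3.7,fy=3.7,interpolation=cv2.INTER_CUBIC)[:,:,::-1])"
```

```text
scene 0.91 [([404, 206], [-0.027, 0.102]), ([403, 222], [0.043, 0.119]), ([392, 241], [0.13, 0.116]), ([344, 244], [0.185, 0.013]), ([346, 233], [0.141, 0.002]), ([368, 199], [-0.024, 0.004])]
top 0.64 [([426, 203], [-0.03, 0.067]), ([423, 230], [0.044, 0.118]), ([389, 262], [0.183, 0.119]), ([360, 240], [0.187, 0.021]), ([361, 231], [0.165, 0.004]), ([408, 190], [-0.029, 0.003])]
```

View pics/g.png

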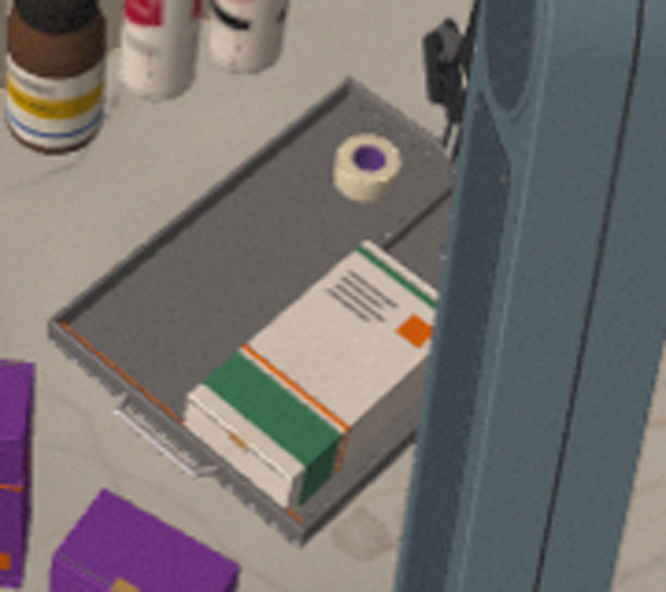

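The carton lies flat along its lane with its green top against the orange end (crop 190-300, 400-500). The roll is where it was at (367,167), and the gripper is clear.

```bash
python3 -c "
from h import *
print(r.hand_in())"
```

```text
the job is handed in; nothing more can be done
None
```

The job is handed in: the carton lies flat in its lane with its green-banded top against the orange-marked end, the roll has not moved, and the arm never came near the jar or notebook, though I did not re-measure those two at the end.

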